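# Hold a spread snap ring at the groove of a bottle carousel's column

## Task

The medicine-bottle carousel is back from washing and its upper deck is on the column again: take the snap-ring pliers, with the ring on their tips, from across the parts tray, squeeze the handles so that the ring is spread wide enough to clear the column, and slide it level and without force over the column's end down to the groove, where it just meets the top of the deck's hub. The job finishes while holding: keep the handles squeezed and the ring spread round the column at the groove, pressing at most lightly on the hub, nothing put down or let go. Leave the loose bottles, the carton and the pill organiser standing where they are.

Things in the scene. Friction and masses are not known exactly. Their poses are not given: they have to be found in the camera images.
- pliers_grip (a point): Snap-ring pliers (loose, 0.2 kg, 195 mm long with ring), steel with black handles, lying level across the tray's two rims. Point midway between the handles, at half their height, 60 mm behind the pivot; x from handles to ring, y to the left handle, z up. Handles here: 14 mm high; over their outsides 56 mm relaxed (+5 mm at 11 mm farther back), 29 mm and parallel when squeezed to the stop.
- pliers: The whole pliers with ring; origin at the pivot, 60 mm ahead of pliers_grip, same height and axes. Handles reach from 22 to 114 mm behind it, 10 mm thick. The noses end 50 mm ahead and turn down 90 degrees; pins at their ends carry the ring 16 mm below this height. The ring is hooked on the pins and does not come off.
- ring_center (a point): Centre of the snap ring when spread, at half its thickness. 2 mm thick, 3.5 mm wide, gap towards the pliers. Inside 27 mm relaxed, 34 mm at the stop. Squeezed to the stop it is 119 mm ahead of pliers_grip (relaxed 121 mm), 16 mm lower; but the handles swing back as they close, so the ring ends up about 121.5 mm ahead of fingers that took them at pliers_grip. z: ring's axis.
- lever_left (a joint): Angle of the left lever, rad: 0 relaxed, 0.22 at the stop (ring fully spread); the ring clears the column from 0.14 on. The right lever moves evenly with it, so pliers_grip stays midway. A spring opens the handles again: at pliers_grip it takes 4 N on each handle at first, 14 N at the stop.
- groove (a point): On the axis of the carousel's upright steel column (30 mm diameter), at mid-height of its 3 mm high groove, 113.5 mm above the counter; z up. The groove begins at the top of the upper deck's hub (46 mm across), 1.5 mm below this point; a ring resting on the hub is centred 0.5 mm below this point.
- column_top (a point): Centre of the column's flat end, 14.5 mm above the groove point; the last 4.5 mm are chamfered to 24 mm across.
- carousel: Two-deck bottle carousel, white, fixed, does not turn; origin under its centre on the counter. Upper deck 140 mm across, rim top at 106 mm; lower deck 210 mm across, with small bottles on it up to 88 mm above the counter.
- tray: White parts tray, fixed, 112 x 200 x 42 mm (its x, y, height), walls and floor 5 mm, open inside below the handles; origin under its centre. The pliers lie across it along its x, pivot over the front (+x) rim, ring out beyond it.
- spray_mid (a point): Bystander: white bottle with red cap, 56 mm across, 170 mm high; its centre.
- dropper_mid (a point): Bystander: amber dropper bottle, 38 mm across, 70 mm high; its centre.
- carton_mid (a point): Bystander: medicine carton, 45 x 78 x 105 mm high; its centre.
- dosette_mid (a point): Bystander: flat white pill organiser, 85 x 190 x 20 mm; its centre.

How it is judged:
By the outcome, as a careful person would: the job done as asked, in the order asked, and still so for the second after the job is handed in, while the arm keeps its last pose, push and grip.
It also fails if it takes over 42 s, if anything falls off the work surface, if the arm or the gripper's body presses on something with over 40 N, if the wrist force passes 120 N, or if a joint passes its speed limit or range.

## Robot

A 6-joint arm with a two-finger parallel gripper is mounted at the origin on the work surface. World frame = base frame: x ahead of the robot, y to its left, z up, the work surface at z = 0. Lengths are in mm, angles in rad, forces in N, time in s.
With the tool pointing down it reaches from about 275 to 750 mm from the base axis. Payload 10.2 kg.
Tool frame: the origin (TCP) lies midway between the tips of the shut fingers; the grasp point (between the pads) lies 19 mm behind it; z points along the fingers, y is the line along which they close (so a half turn about z gives the same grasp; the last joint's range is limited). The gripper opens to 85 mm and grips with 20 to 120 N. Pads are 22 mm wide; open, the fingers measure 114 mm over their backs; the gripper's body (76 mm by 85 mm) begins 54 mm behind the grasp point. The pads swing forward as they close: fully open they stand 13 mm farther back than shut.
Start: joints at [0.928, 0.313, 1.498, -0, 1.331, -0.223], TCP at [213.991, 479.415, 231.294] pointing down, gripper open.
Joint ranges: [-2.94, 2.94], [-0.97, 2.17], [0.19, 2.56], [-1.23, 4.37], [0.02, 3.11], [-2.88, 2.88]. Speed limits (rad/s): [2.39, 2.39, 3.01, 3.14, 3.14, 3.14].

## Interface

Orientations are given as a unit quaternion [w, x, y, z].
In Python, from rig import ctrl gives the robot as it stands.
- The arm moves only by the tool send_rows, never from a script. Its argument "targets" is a list of rows, each a list of 7 numbers: the closure, from -1 (fully open) to 1 (shut), so that 0 is half open, then the shift along the tool's x, y, z in m, then the turn, a rotation vector about the tool's x, y, z in rad. In form: [[claw, dx, dy, dz, ax, ay, az], ...]. A call has exactly 10 rows; each row shifts and turns the commanded pose from where the row before left it, along the tool's axes as they then stand; what a row does not reach is not made up. A row lasts 1/8 s, in which the tool goes at most 62.5 mm and 10.7 degrees, less where a joint would pass 70% of its speed; a pose out of reach is approached as far as the arm can. A call with a gripper value outside its range is refused whole. The fingers move at their own pace and stop on an object; "squeeze" is the grip in N (left out, the last holds). Time passes only in rows, so rows that do not move let the fingers close, or fill a call up. It gives the time, the measured TCP pose, the force, the opening and the grip force at its end, in the units of the state.
- ctrl.sense(): the state, without advancing time (a new reading comes with each control period).
- ctrl.capture(name): name is "scene" or "top" or "wrist"; returns a dict with "img" (480x640x3 uint8, red, green, blue), "camera_matrix" (3x3 intrinsics, pixels), "R" (3x3) and "t" (3): a world point X has camera coordinates R X + t. Camera axes: x right, y down, z forward; pixel columns grow to the right and rows downward; lengths in mm; the calibration is good to about 2 mm. The wrist camera is an equidistant fisheye: a pixel r from the principal point sees the ray r / f radians off the axis. A picture is of the moment at which its call begins. There is no depth.
- ctrl.finish_job(): hands the job in; it is judged then, once.
Trained networks look in a picture, given as the dict that the camera call returned (one of the last four; its "shot" number tells which), for a name from the list of things; names that differ only in an ending like _2 or _b are one class to them, and where a whole thing is asked for, a point or a joint stands for the part that bears it (a point fixed in the world has none). Each returns a list of dicts, best first, with "score" (0 to 1); they miss things now and then, are a little off and sometimes report something else, mostly with a low value. They report only what shows in the picture. A call takes as long as a camera call.
- ctrl.boxes_of(query, picture): "extent" ([left, top, width, height] in pixels, round what is visible of it).
- ctrl.landmark_of(query, picture): "point" ([column, row] in pixels: a listed point, or the origin of a listed thing).
The state is a dict: "time_s": time; "joints": joint angles; "dq": joint speeds; "tau": joint torques, N m; "eef_pos": TCP position; "ee_rot": TCP orientation; "force": force on the tool from outside, world axes, zero at the start; "wrist_torque": the same for the moment, N m; "grip_width": opening from 0.0 (shut) to 1.0 (fully open); "grip_force": force on a finger pad.
Only numpy, scipy, OpenCV 4.12 (cv2) and the standard library are available. Lean on these libraries where they do the work, as an engineer would, in place of code of your own. Each camera call takes 0.05 s, during which the arm holds its last target. There are 200 camera calls.

## Working session

There is one attempt and no reset: what is moved stays moved. The work goes in short steps, Python scripts to look and compute and a tool call to move; the robot and the scene stay as the last step left them, time stands still between calls to the robot, and variables do not carry over. Pictures are saved under pics/ and viewed, at most 10 in all, crops included, and the job is handed in when it is done.

Besides the shell and the picture viewer there is one more tool, called after "Request:" as name([rows], argument=value, ...), one row to a line, values as JSON. send_rows: Moves the arm, as the interface text tells. Its arguments: {"type":"object","properties":{"targets":{"type":"array"},"squeeze":{"type":"number"}},"required":["targets"]}

```bash
ls; mkdir -p pics
cat > h.py <<'E'
import numpy as np, cv2
from rig import ctrl
def cap(n,save=None):
    p=ctrl.capture(n)
    if save: cv2.imwrite('pics/'+save,p['img'][:,:,::-1])
    return p
def ray(p,px,fish=False):
    K=np.array(p['camera_matrix']);R=np.array(p['R']);t=np.array(p['t'])
    v=np.array([(px[0]-K[0,2])/K[0,0],(px[1]-K[1,2])/K[1,1]])
    if fish:
        r=np.linalg.norm(v); d=np.r_[v/r*np.sin(r) if r>1e-9 else v,np.cos(r)]
    else:
        d=np.r_[v,1]; d/=np.linalg.norm(d)
    return -R.T@t, R.T@d
def atz(p,px,z,fish=False):
    c,d=ray(p,px,fish); return c+d*(z-c[2])/d[2]
def proj(p,X,fish=False):
    K=np.array(p['camera_matrix']);c=np.array(p['R'])@np.array(X,float)+np.array(p['t'])
    if fish:
        r=np.hypot(c[0],c[1]);th=np.arctan2(r,c[2]);v=c[:2]/r*th
    else: v=c[:2]/c[2]
    return np.array([K[0,0]*v[0]+K[0,2],K[1,1]*v[1]+K[1,2]])
def tri(rs):
    A=sum(np.eye(3)-np.outer(d,d) for c,d in rs);b=sum((np.eye(3)-np.outer(d,d))@c for c,d in rs)
    return np.linalg.solve(A,b)
E
python3 - <<'E'
from h import *
np.set_printoptions(precision=1,suppress=True)
names=['pliers_grip','pliers','ring_center','groove','column_top','carousel','tray','spray_mid','dropper_mid','carton_mid','dosette_mid']
P={n:cap(n,n+'0.png') for n in ['scene','top','wrist']}
for n in names:
    rs=[]
    for c in P:
        r=ctrl.landmark_of(n,P[c])
        if r:
            print(n,c,round(r[0]['score'],2),np.array(r[0]['point']))
            if r[0]['score']>.4: rs.append(ray(P[c],r[0]['point'],c=='wrist'))
    if len(rs)>1: print('   ->',tri(rs))
s=ctrl.sense();print(s['eef_pos'],s['ee_rot'],s['force'],s['time_s'])
E
```

```text
pics
pliers_grip scene 0.88 [176.1 260.3]
pliers_grip top 0.78 [433.  290.6]
   -> [ 475.5 -214.4   52. ]
pliers scene 0.83 [189.8 278.1]
pliers top 0.63 [424.9 268.5]
   -> [ 527.3 -202.3   43.4]
groove scene 0.83 [351.6 230. ]
column_top scene 0.58 [352.8 220.5]
column_top top 0.77 [288. 223.]
   -> [626.6 122.8 133.6]
carousel scene 0.94 [349.3 261. ]
carousel top 0.64 [290.3 227.8]
   -> [633.9 118.    7.1]
tray scene 0.73 [184.3 272.4]
tray top 0.67 [424.1 291.9]
   -> [ 474.6 -205.    -0.3]
spray_mid scene 0.81 [442.7 168.5]
spray_mid top 0.55 [162.9 258. ]
   -> [555.8 414.   69.8]
dropper_mid scene 0.9 [214.2 365.6]
dropper_mid top 0.77 [439.3 188.7]
   -> [ 725.1 -241.2   31.5]
carton_mid scene 0.66 [310.5 357.4]
carton_mid top 0.6 [374.7 151.9]
   -> [812.4 -82.4  56.8]
dosette_mid scene 0.83 [313.6 173.5]
dosette_mid top 0.86 [267.4 339. ]
   -> [365.6 176.    8.4]
[214.  479.4 231.3] [-0.   0.2  1.  -0. ] [0.3 0.  0.3] 1.8
```

View pics/top0.png

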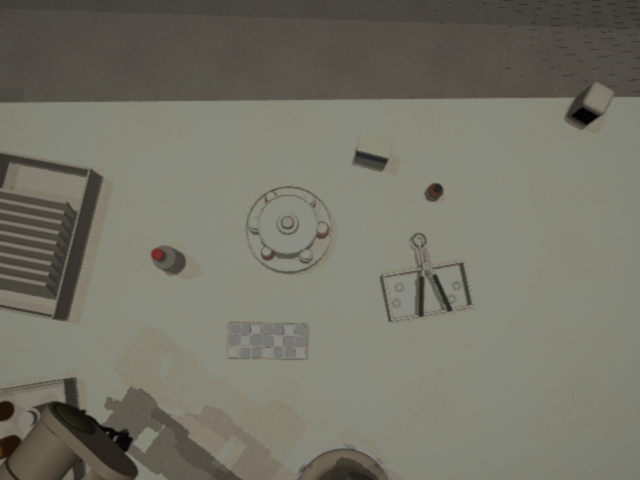

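View pics/scene0.png

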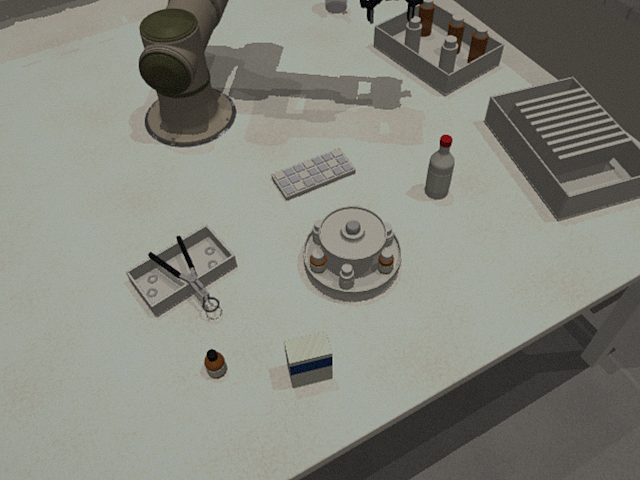

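The top view shows the handles at about (420,305) and (447,303), the pivot near (425,270) and the ring at (418,240). The column is at (288,223). The scene view agrees, with the pliers at (190,278) and the column at (352,225).

```bash
cat >> h.py <<'E'
from scipy.spatial.transform import Rotation as Ro
def tool():
    s=ctrl.sense();q=s['ee_rot'];return s,np.array(s['eef_pos']),Ro.from_quat([q[1],q[2],q[3],q[0]])
def goto(xyz,yaw,n=10):
    "shift in tool axes (m) and turn for tool pointing down with x axis along yaw(rad)"
    s,p,R=tool()
    M=np.array([[np.cos(yaw),np.sin(yaw),0],[np.sin(yaw),-np.cos(yaw),0],[0,0,-1]]).T
    T=Ro.from_matrix(np.array([[np.cos(yaw),np.sin(yaw),0],[np.sin(yaw),-np.cos(yaw),0],[0,0,-1]]).T)
    rv=(R.inv()*T).as_rotvec(); d=R.inv().apply(np.array(xyz)-p)/1000
    return d,rv
E
python3 - <<'E'
from h import *
np.set_printoptions(precision=4,suppress=True)
P={n:cap(n) for n in ['scene','top']}
for c in P:
    for n,z in [('pliers_grip',49),('pliers',49),('ring_center',33),('column_top',128),('groove',113.5)]:
        r=ctrl.landmark_of(n,P[c])
        if r: print(n,c,r[0]['score'],atz(P[c],r[0]['point'],z))
p=P['top']
for px in [(418,240),(434,297)]: print(px,atz(p,px,40))
s,t,R=tool();print(R.as_matrix(),s['joints'],s['grip_width'])
p=ctrl.capture('wrist');print(R.apply(np.array(p['R'])@np.eye(3))); print(-np.array(p['R']).T@p['t'],np.array(p['R']),p['camera_matrix'])
E
```

```text
pliers_grip scene 0.9 [ 482.3533 -219.0015   49.    ]
pliers scene 0.58 [ 533.9196 -203.2551   49.    ]
column_top scene 0.62 [633.4197 117.1935 128.    ]
groove scene 0.62 [634.6516 117.721  113.5   ]
pliers_grip top 0.63 [ 471.1294 -207.9706   49.    ]
pliers top 0.97 [ 533.0697 -200.0756   49.    ]
column_top top 0.89 [631.1762 118.6368 128.    ]
groove top 0.77 [624.6739 121.2563 113.5   ]
(418, 240) [ 596.806  -187.2989   40.    ]
(434, 297) [ 460.3502 -220.4862   40.    ]
[[-0.9132  0.4076  0.    ]
 [ 0.4076  0.9132 -0.    ]
 [-0.     -0.     -1.    ]] [ 0.9276  0.3129  1.4977 -0.      1.331  -0.2234] 1.0026884666521585
[[ 0.0009  1.      0.0004]
 [-0.9563  0.001  -0.2924]
 [-0.2924 -0.0001  0.9563]]
[145.7564 509.9779 374.2236] [[ 0.4068  0.9135 -0.0004]
 [ 0.8737 -0.3889  0.2923]
 [ 0.2669 -0.1193 -0.9563]] [[371.6483   0.     319.5283]
 [  0.     371.6483 240.6716]
 [  0.       0.       1.    ]]
```

```bash
cat >> h.py <<'E'
def rows(xyz,yaw,n,claw):
    s,p,R=tool(); d,rv=goto(xyz,yaw); w=(np.array(xyz)-p)/1000/n
    for i in range(n):
        Ri=R*Ro.from_rotvec(rv*i/n)
        print([claw]+[round(float(v),4) for v in Ri.inv().apply(w)]+[round(float(v),4) for v in rv/n],end=',\n')
E
python3 -c "
from h import *
rows([477,-214,140],np.radians(13.5),16,-1)"
```

```text
[-1, -0.0327, -0.0329, 0.0057, -0.0, 0.0, 0.1554],
[-1, -0.0374, -0.0274, 0.0057, -0.0, 0.0, 0.1554],
[-1, -0.0412, -0.0213, 0.0057, -0.0, 0.0, 0.1554],
[-1, -0.044, -0.0147, 0.0057, -0.0, 0.0, 0.1554],
[-1, -0.0457, -0.0077, 0.0057, -0.0, 0.0, 0.1554],
[-1, -0.0463, -0.0005, 0.0057, -0.0, 0.0, 0.1554],
[-1, -0.0459, 0.0066, 0.0057, -0.0, 0.0, 0.1554],
[-1, -0.0443, 0.0137, 0.0057, -0.0, 0.0, 0.1554],
[-1, -0.0416, 0.0204, 0.0057, -0.0, 0.0, 0.1554],
[-1, -0.038, 0.0266, 0.0057, -0.0, 0.0, 0.1554],
[-1, -0.0334, 0.0321, 0.0057, -0.0, 0.0, 0.1554],
[-1, -0.0281, 0.0369, 0.0057, -0.0, 0.0, 0.1554],
[-1, -0.022, 0.0408, 0.0057, -0.0, 0.0, 0.1554],
[-1, -0.0154, 0.0437, 0.0057, -0.0, 0.0, 0.1554],
[-1, -0.0085, 0.0456, 0.0057, -0.0, 0.0, 0.1554],
[-1, -0.0013, 0.0463, 0.0057, -0.0, 0.0, 0.1554],
```

Request:
send_rows([
  [-1,-0.033,-0.033,0.0,0,0,0.155],
  [-1,-0.037,-0.027,0.0,0,0,0.155],
  [-1,-0.041,-0.021,0.0,0,0,0.155],
  [-1,-0.044,-0.015,0.0,0,0,0.155],
  [-1,-0.046,-0.008,0.0,0,0,0.155],
  [-1,-0.046,0,0.0,0,0,0.155],
  [-1,-0.046,0.007,0.0,0,0,0.155],
  [-1,-0.044,0.014,0.006,0,0,0.155],
  [-1,-0.042,0.02,0.006,0,0,0.155],
  [-1,-0.038,0.027,0.006,0,0,0.155],
], squeeze=60)

```text
time_s: 3.7
eef_pos: [380.5, 45.1, 213.3]
ee_rot: [0.0, 0.835, 0.551, 0.0]
force: [0.7, 0.4, 0.4]
grip_width: 1.001
grip_force: 0.0
```

Request:
send_rows([
  [-1,-0.033,0.032,0.015,0,0,0.155],
  [-1,-0.028,0.037,0.015,0,0,0.155],
  [-1,-0.022,0.041,0.015,0,0,0.155],
  [-1,-0.015,0.044,0.01,0,0,0.155],
  [-1,-0.008,0.046,0.01,0,0,0.155],
  [-1,-0.001,0.046,0.006,0,0,0.155],
  [-1,0,0,0,0,0,0],
  [-1,0,0,0,0,0,0],
  [-1,0,0,0,0,0,0],
  [-1,0,0,0,0,0,0],
])

```text
time_s: 4.95
eef_pos: [481.7, -211.5, 142.6]
ee_rot: [0.0, 0.993, 0.121, 0.0]
force: [0.2, -0.0, -0.2]
grip_width: 0.998
grip_force: 0.0
```

Run:
```python
from h import *
np.set_printoptions(precision=2,suppress=True)
s,t,R=tool();print(t,R.as_matrix()[:,0],s['force'],s['time_s'])
p=cap('wrist','w1.png')
for n,z in [('pliers_grip',49),('pliers',49),('ring_center',33),('tray',0)]:
    r=ctrl.landmark_of(n,p)
    if r: print(n,r[0]['score'],r[0]['point'],atz(p,r[0]['point'],z,True))
```

```text
[ 481.69 -211.54  142.65] [0.97 0.24 0.  ] [ 0.24 -0.02 -0.16] 4.95
pliers 0.58 [325.2, 162.7] [ 534.78 -202.02   49.  ]
tray 0.87 [312.3, 225.2] [ 480.25 -205.99    0.  ]
```

View pics/w1.png

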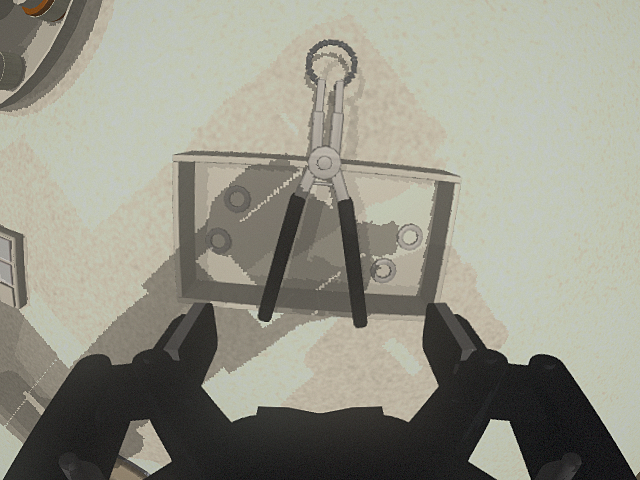

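The wrist view shows the pivot at (324,162), the ring centre at (331,65) and the handle ends at (265,318) and (360,325).

Run:
```python
from h import *
np.set_printoptions(precision=2,suppress=True)
p=ctrl.capture('wrist')
for px,z in [((324,162),55),((331,65),33),((265,316),54),((360,323),54),((303,197),56),((344,199),56)]: print(px,atz(p,px,z,True))
a=atz(p,(331,65),33,True);b=(atz(p,(265,316),54,True)+atz(p,(360,323),54,True))/2
d=a-b;print(np.degrees(np.arctan2(d[1],d[0])),np.hypot(*d[:2]))
```

```text
(324, 162) [ 535.51 -201.51   55.  ]
(331, 65) [ 599.31 -190.72   33.  ]
(265, 316) [ 421.67 -187.01   54.  ]
(360, 323) [ 432.53 -253.96   54.  ]
(303, 197) [ 511.11 -194.06   56.  ]
(344, 199) [ 516.07 -219.3    56.  ]
9.807985794497494 174.7674181581778
```

Request:
send_rows([
  [-1,-0.0026,-0.0005,0.012,0,0,0.0716],
  [-1,0,0,0.016,0,0,0],
  [-1,0,0,0.016,0,0,0],
  [-1,0,0,0.016,0,0,0],
  [-1,0,0,0.016,0,0,0],
  [-1,0,0,0.016,0,0,0],
  [-1,0,0,0.014,0,0,0],
  [-1,0,0,0.008,0,0,0],
  [-1,0,0,0,0,0,0],
  [-1,0,0,0,0,0,0],
])

```text
time_s: 6.5
eef_pos: [479.3, -212.6, 28.8]
ee_rot: [0.0, 0.996, 0.085, 0.0]
force: [-0.5, 0.0, -0.1]
grip_width: 0.995
grip_force: 0.0
```

Run:
```python
from h import *
np.set_printoptions(precision=2,suppress=True)
s,t,R=tool();print(t,R.as_matrix()[:,0],s['force'])
p=cap('wrist','w2.png')
```

```text
[ 479.31 -212.56   28.76] [0.99 0.17 0.  ] [-0.48  0.03 -0.1 ]
```

View pics/w2.png

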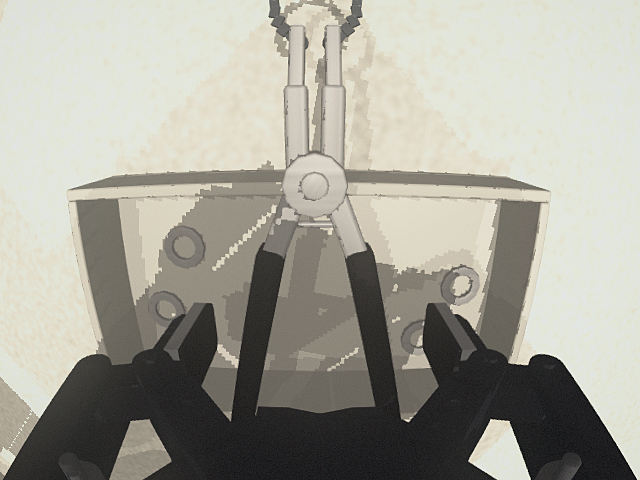

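The pliers are well centred between the pads: the handles are at columns 252 and 390, the pivot is at (315,186), and the pads are at 217 and 425. I'll squeeze in place.

Request:
send_rows([
  [1,0,0,0,0,0,0],
  [1,0,0,0,0,0,0],
  [1,0,0,0,0,0,0],
  [1,0,0,0,0,0,0],
  [1,0,0,0,0,0,0],
  [1,0,0,0,0,0,0],
  [1,0,0,0,0,0,0],
  [1,0,0,0,0,0,0],
  [1,0,0,0,0,0,0],
  [1,0,0,0,0,0,0],
], squeeze=50)

```text
time_s: 7.8
eef_pos: [479.8, -213.6, 30.8]
ee_rot: [0.002, 0.996, 0.085, 0.001]
force: [-7.2, -0.5, 22.2]
grip_width: 0.308
grip_force: 47.7
```

Run:
```python
from h import *
np.set_printoptions(precision=2,suppress=True)
s,t,R=tool();print(t,R.as_matrix()[:,0],s['force'],s['wrist_torque'],s['grip_width']*85,s['grip_force'])
p=cap('wrist','w3.png')
for n,z in [('pliers_grip',49),('pliers',49),('ring_center',33)]:
    r=ctrl.landmark_of(n,p)
    if r: print(n,r[0]['score'],r[0]['point'],atz(p,r[0]['point'],z,True))
```

```text
[ 479.81 -213.57   30.79] [0.99 0.17 0.  ] [-7.24 -0.55 22.17] [-0.03  0.93  0.2 ] 26.160257392282272 47.680271286080824
pliers_grip 0.74 [318.2, 329.4] [ 480.11 -212.87   49.  ]
pliers 0.58 [313.3, 171.7] [ 539.04 -201.04   49.  ]
```

View pics/w3.png

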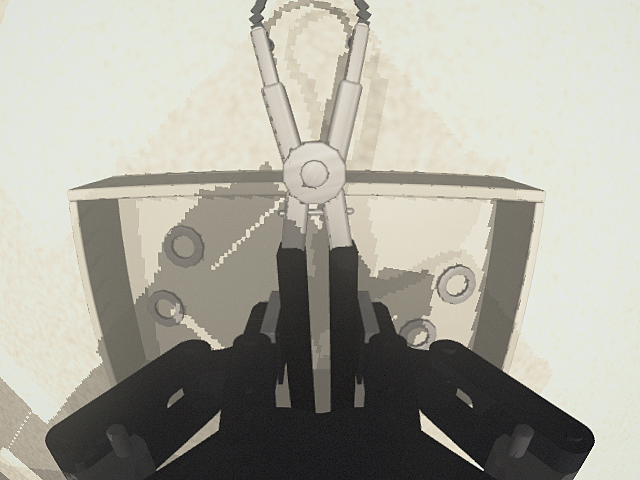

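The handles are parallel at the stop and the ring is spread. The pads dragged down on the rims by 22 N, so I'll lift gently.

Request:
send_rows([
  [1,0,0,-0.001,0,0,0],
  [1,0,0,-0.001,0,0,0],
  [1,0,0,-0.002,0,0,0],
  [1,0,0,-0.004,0,0,0],
  [1,0,0,-0.01,0,0,0],
  [1,0,0,-0.02,0,0,0],
  [1,0,0,-0.03,0,0,0],
  [1,0,0,-0.04,0,0,0],
  [1,0,0,-0.04,0,0,0],
  [1,0,0,-0.025,0,0,0],
])

```text
time_s: 9.25
eef_pos: [479.1, -212.3, 203.7]
ee_rot: [0.001, 0.996, 0.085, 0.001]
force: [0.0, 0.1, -2.9]
grip_width: 0.306
grip_force: 49.3
```

Run:
```python
from h import *
np.set_printoptions(precision=2,suppress=True)
s,t,R=tool();print(t,R.as_matrix(),s['force'],s['wrist_torque'],s['grip_width']*85,s['grip_force'],s['joints'])
d,rv=goto([511,99,202],np.radians(9.8));print(d,rv)
p=cap('wrist','w4.png')
for n in ['pliers_grip','pliers','ring_center']:
    r=ctrl.landmark_of(n,p)
    if r: print(n,r[0]['score'],r[0]['point'],R.inv().apply(atz(p,r[0]['point'],t[2]+(19 if n[0]=='p' else 3),True)-t))
```

```text
[ 479.06 -212.33  203.71] [[ 0.99  0.17  0.  ]
 [ 0.17 -0.99 -0.  ]
 [ 0.    0.   -1.  ]] [ 0.05  0.09 -2.86] [ 0.03  0.04 -0.02] 26.03155157499139 49.253076910972595 [-0.64  0.33  1.54 -0.    1.26  0.76]
[ 0.08 -0.3   0.  ] [ 0. -0. -0.]
pliers_grip 0.84 [318.4, 329.2] [  0.99  -0.52 -19.  ]
pliers 0.87 [317.8, 166.6] [ 62.33  -0.72 -18.92]
```

View pics/w4.png

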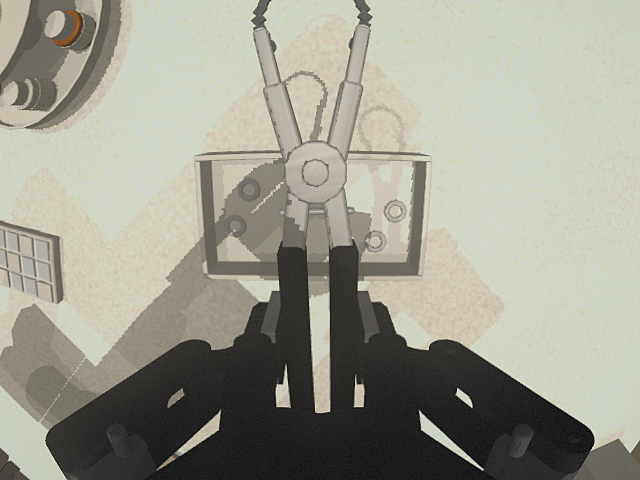

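Request:
send_rows([
  [1,0.006,-0.02,0,0,0,0],
  [1,0.011,-0.038,0,0,0,0],
  [1,0.0115,-0.041,0,0,0,0],
  [1,0.0115,-0.041,0,0,0,0],
  [1,0.0115,-0.041,0,0,0,0],
  [1,0.0115,-0.041,0.008,0,0,0],
  [1,0.0112,-0.04,0.01,0,0,0],
  [1,0.008,-0.025,0.012,0,0,0],
  [1,0.003,-0.0126,0.012,0,0,0],
  [1,0,0,0.008,0,0,0],
])

```text
time_s: 10.7
eef_pos: [511.6, 98.0, 150.0]
ee_rot: [-0.0, 0.996, 0.086, -0.001]
force: [0.3, -0.4, -2.7]
grip_width: 0.304
grip_force: 49.2
```

Request:
send_rows([
  [1,0,0,0.003,0,0,0],
  [1,0,0,0,0,0,0],
  [1,0,0,0,0,0,0],
  [1,0,0,0,0,0,0],
  [1,0,0,0,0,0,0],
  [1,0,0,0,0,0,0],
  [1,0,0,0,0,0,0],
  [1,0,0,0,0,0,0],
  [1,0,0,0,0,0,0],
  [1,0,0,0,0,0,0],
])

```text
time_s: 11.95
eef_pos: [512.2, 97.4, 148.3]
ee_rot: [-0.0, 0.996, 0.085, -0.0]
force: [0.4, -0.1, -2.4]
grip_width: 0.309
grip_force: 49.2
```

Run:
```python
from h import *
np.set_printoptions(precision=2,suppress=True)
s,t,R=tool();print(t,R.as_matrix()[:,0],s['force'],s['time_s'])
P={n:cap(n) for n in ['scene','top','wrist']}
rc=t+R.apply([121.5,0,-3]);print('ring exp',rc)
for n in ['pliers','ring_center','column_top','groove']:
    rs=[]
    for c in P:
        for r in ctrl.landmark_of(n,P[c])[:1]:
            print(n,c,r['score'],r['point']); rs.append(ray(P[c],r['point'],c=='wrist'))
    if len(rs)>1: print(' ->',tri(rs))
ims=[]
for c in ['scene','top']:
    x,y=proj(P[c],rc).astype(int);print(c,x,y,proj(P[c],rc),proj(P[c],[632,118,128]))
    ims.append(cv2.resize(P[c]['img'][y-30:y+30,x-30:x+30,::-1],(400,400),interpolation=cv2.INTER_CUBIC))
cv2.imwrite('pics/c5.png',np.hstack(ims))
```

```text
[512.23  97.36 148.27] [ 0.99  0.17 -0.  ] [ 0.38 -0.15 -2.4 ] 11.95
ring exp [631.98 117.94 151.26]
pliers scene 0.82 [332.0, 193.5]
pliers wrist 0.65 [314.6, 169.9]
 -> [572.56 109.31 171.07]
ring_center scene 0.74 [349.4, 261.5]
ring_center top 0.58 [436.4, 191.7]
 -> [729.41 -85.32 285.85]
column_top scene 0.56 [350.7, 222.1]
column_top top 0.84 [290.4, 220.4]
column_top wrist 0.94 [306.2, 24.4]
 -> [630.28 118.98 135.69]
groove scene 0.84 [353.0, 228.3]
groove top 0.75 [288.4, 223.4]
groove wrist 0.67 [308.8, 33.2]
 -> [630.28 122.54 113.15]
scene 350 217 [350.97 217.78] [350.78 225.17]
top 288 218 [288.82 218.77] [289.18 220.54]
```

View pics/c5.png

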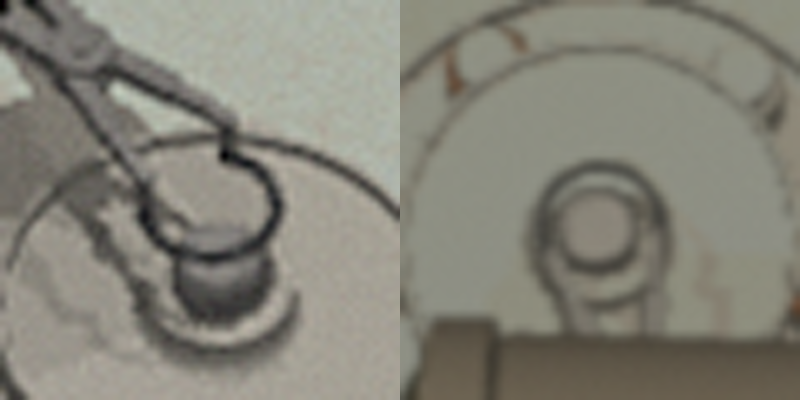

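The scene crop shows the spread ring hanging level above the column, slightly towards the robot. In the top crop the ring's arc centre is near (199,229) and the column's is near (198,230). I'll overlay the model to get the offsets.

```bash
cat > ov.py <<'E'
from h import *
def ov(name,col,dr=(0,0,0)):
    s,t,R=tool();rc=t+R.apply([121.5,0,-3])+dr
    S=10;H=20;ims=[];a=np.linspace(0,2*np.pi,61)
    for c in ['scene','top']:
        p=cap(c);x,y=proj(p,[rc[0],rc[1],135]).astype(int)
        im=cv2.resize(p['img'][y-H:y+H,x-H:x+H,::-1],None,fx=S,fy=S,interpolation=cv2.INTER_CUBIC)
        im=cv2.convertScaleAbs(im,alpha=1.4)
        def circ(cx,cy,z,r,colr):
            q=np.array([(proj(p,[cx+r*np.cos(k),cy+r*np.sin(k),z])-[x-H,y-H]+.5)*S for k in a]).astype(int)
            cv2.polylines(im,[q],True,colr,1)
        circ(*rc,20.5,(0,0,255)); circ(*rc,17,(0,0,255))
        circ(*col,123.5,15,(0,200,0));circ(*col,128,12,(0,200,0));circ(*col,112,23,(255,0,0))
        ims.append(im)
    cv2.imwrite('pics/'+name,np.hstack(ims)); print(rc,s['time_s'])
E
python3 -c "
from ov import *
ov('o1.png',(632,118))"
```

```text
[632.00823683 117.90651315 151.27949837] 12.7
```

View pics/o1.png

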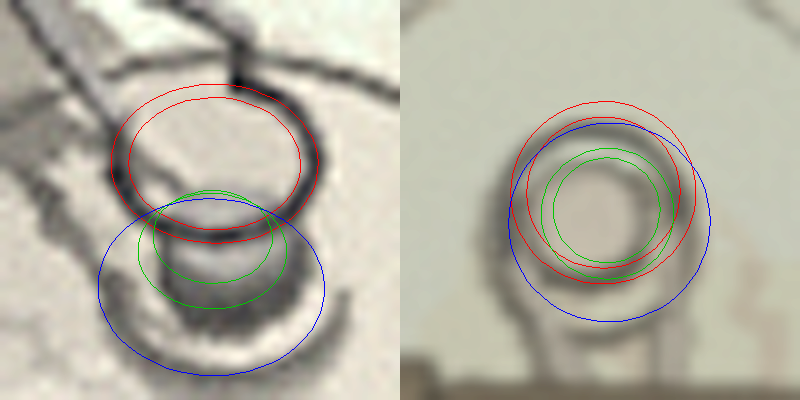

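Run:
```python
from h import *
from scipy.ndimage import map_coordinates
np.set_printoptions(precision=2,suppress=True)
s,t,R=tool();rc=t+R.apply([121.5,0,-3])
P={n:cap(n) for n in ['scene','top','wrist']}
J={}
for c in ['scene','top']:
    o=proj(P[c],[632,118,124]);J[c]=np.array([proj(P[c],[633,118,124])-o,proj(P[c],[632,119,124])-o]).T
    print(c,J[c])
b=np.r_[[1.8,.4],[.3,-.7]];A=np.vstack([J['scene'],J['top']])
print('rel col-ring lsq',np.linalg.lstsq(A,b,rcond=None)[0],'scene only',np.linalg.solve(J['scene'],b[:2]),'top only',np.linalg.solve(J['top'],b[2:]))
for n,z in [('column_top',128),('groove',113.5)]:
    for c in P:
        for r in ctrl.landmark_of(n,P[c])[:1]: print(n,c,r['score'],atz(P[c],r['point'],z,c=='wrist'))
# automatic fit of circles by radial gradient
a=np.linspace(0,2*np.pi,180,endpoint=False)
def fit(c,z,r,sgn,sel=None):
    g=cv2.GaussianBlur(cv2.cvtColor(P[c]['img'],cv2.COLOR_RGB2GRAY),(0,0),.7).astype(float)
    best=[]
    aa=a if sel is None else a[sel(a)]
    def ring(cx,cy,rr): 
        q=np.array([proj(P[c],[cx+rr*np.cos(k),cy+rr*np.sin(k),z]) for k in aa]);return q
    q0=[ring(rc[0],rc[1],rr) for rr in (r-2,r+2)]
    for u in np.arange(-4,4.01,.2):
        for v in np.arange(-4,4.01,.2):
            i,o=[map_coordinates(g,[q[:,1]+v,q[:,0]+u],order=1) for q in q0]
            best.append((sgn*np.mean(o-i),u,v))
    return max(best)
Y=np.radians(9.8)
nogap=lambda a: np.cos(a-Y)>-0.3
for c in ['scene','top']:
    print(c,'ring outer',fit(c,rc[2],20.5,1,nogap),'ring in',fit(c,rc[2],17,-1,nogap),'flat12',fit(c,128,12,-1),'hub23',fit(c,112,23,-1),'hub23+',fit(c,112,23,1),'body15',fit(c,123.5,15,1))
```

```text
scene [[ 0.26  0.42]
 [ 0.33 -0.19]]
top [[-0.   -0.44]
 [-0.44  0.  ]]
rel col-ring lsq [2.33 1.09] scene only [2.72 2.6 ] top only [ 1.6  -0.69]
column_top scene 0.65 [629.33 122.03 128.  ]
column_top top 0.82 [630.93 116.61 128.  ]
column_top wrist 0.96 [632.85 123.41 128.  ]
groove scene 0.85 [639.86 117.4  113.5 ]
groove top 0.91 [626.94 117.37 113.5 ]
groove wrist 0.81 [632.31 122.42 113.5 ]
scene ring outer (np.float64(41.76245224951505), np.float64(0.8000000000000043), np.float64(0.4000000000000039)) ring in (np.float64(52.00250900066217), np.float64(3.552713678800501e-15), np.float64(-0.3999999999999968)) flat12 (np.float64(9.6321211129027), np.float64(2.0000000000000053), np.float64(0.6000000000000041)) hub23 (np.float64(12.801345666414926), np.float64(1.8000000000000052), np.float64(-0.9999999999999973)) hub23+ (np.float64(24.029906165474767), np.float64(-1.3999999999999977), np.float64(-2.999999999999999)) body15 (np.float64(36.394623549645225), np.float64(2.0000000000000053), np.float64(2.600000000000006))
top ring outer (np.float64(28.987952902453394), np.float64(-1.3999999999999977), np.float64(1.2000000000000046)) ring in (np.float64(15.692662484818932), np.float64(-0.9999999999999973), np.float64(2.4000000000000057)) flat12 (np.float64(19.942109316931187), np.float64(-2.3999999999999986), np.float64(1.2000000000000046)) hub23 (np.float64(2.0053645806893763), np.float64(3.800000000000007), np.float64(0.6000000000000041)) hub23+ (np.float64(18.698450007011807), np.float64(-1.5999999999999979), np.float64(-1.5999999999999979)) body15 (np.float64(9.605660224989228), np.float64(3.4000000000000066), np.float64(1.8000000000000052))
```

Request:
send_rows([
  [1,0.0009,-0.0013,0,0,0,0],
  [1,0.0009,-0.0013,0,0,0,0],
  [1,0,0,0.004,0,0,0],
  [1,0,0,0.004,0,0,0],
  [1,0,0,0.004,0,0,0],
  [1,0,0,0.003,0,0,0],
  [1,0,0,0.002,0,0,0],
  [1,0,0,0,0,0,0],
  [1,0,0,0,0,0,0],
  [1,0,0,0,0,0,0],
])

```text
time_s: 14.5
eef_pos: [513.6, 100.2, 131.4]
ee_rot: [0.0, 0.996, 0.085, 0.0]
force: [-0.3, -0.2, -2.3]
grip_width: 0.305
grip_force: 49.2
```

Run:
```python
from h import *
np.set_printoptions(precision=2,suppress=True)
s,t,R=tool();rc=t+R.apply([121.5,0,-3]);print(t,rc,s['force'],s['time_s'])
P={n:cap(n) for n in ['scene','top','wrist']}
for n,z in [('column_top',128),('groove',113.5),('pliers',rc[2]+16)]:
    for c in P:
        for r in ctrl.landmark_of(n,P[c])[:1]: print(n,c,r['score'],atz(P[c],r['point'],z,c=='wrist'))
S=8;ims=[]
for c in ['scene','top']:
    q=proj(P[c],[rc[0],rc[1],128]);x,y=q.astype(int);H=25
    ims.append(cv2.convertScaleAbs(cv2.resize(P[c]['img'][y-H:y+H,x-H:x+H,::-1],None,fx=S,fy=S,interpolation=cv2.INTER_CUBIC),alpha=1.4))
    for z in (rc[2],128,112): print(c,z,(proj(P[c],[rc[0],rc[1],z])-[x-H,y-H]+.5)*S)
w=cv2.resize(P['wrist']['img'][0:60,260:360,::-1],None,fx=3.2,fy=3.2,interpolation=cv2.INTER_CUBIC)
out=np.hstack(ims);out=np.vstack([out,np.zeros((192,800,3),np.uint8)]);out[400:592,:320]=w
cv2.imwrite('pics/c6.png',out)
```

```text
[513.64 100.22 131.39] [633.38 120.8  134.42] [-0.27 -0.23 -2.27] 14.5
column_top scene 0.94 [628.94 120.85 128.  ]
column_top top 0.97 [632.77 117.95 128.  ]
column_top wrist 0.66 [631.89 123.34 128.  ]
groove scene 0.67 [637.96 119.27 113.5 ]
groove top 0.73 [627.7 124.2 113.5]
groove wrist 0.87 [632.83 124.14 113.5 ]
pliers scene 0.88 [573.5  116.38 150.42]
pliers top 0.74 [604.47 117.93 150.42]
pliers wrist 0.81 [572.82 111.83 150.42]
scene 134.41991424926704 [207.13 188.53]
scene 128 [206.58 204.67]
scene 112 [205.25 244.32]
top 134.41991424926704 [210.6  207.66]
top 128 [211.49 211.55]
top 112 [213.67 221.09]
```

View pics/c6.png

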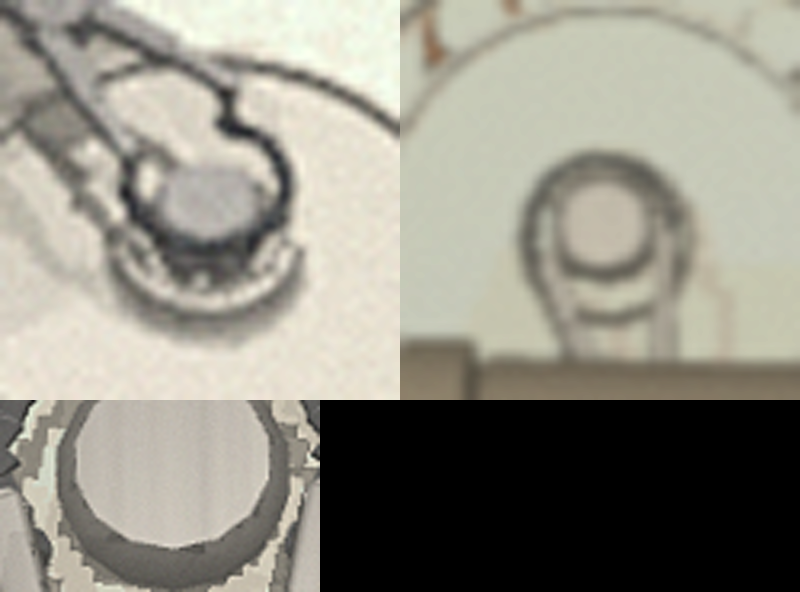

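The wrist crop shows the column between the two noses, right of mid by at most about 1 mm. The scene crop shows the ring concentric with the column to about 1 mm. I'll go down gently onto the chamfer and feel for side forces.

Request:
send_rows([
  [1,0.0003,0,0.001,0,0,0],
  [1,0,0,0.001,0,0,0],
  [1,0,0,0.001,0,0,0],
  [1,0,0,0.001,0,0,0],
  [1,0,0,0.001,0,0,0],
  [1,0,0,0.001,0,0,0],
  [1,0,0,0.001,0,0,0],
  [1,0,0,0.001,0,0,0],
  [1,0,0,0,0,0,0],
  [1,0,0,0,0,0,0],
])

```text
time_s: 16.35
eef_pos: [513.9, 100.3, 123.3]
ee_rot: [0.0, 0.996, 0.085, 0.0]
force: [-0.2, 0.2, -1.5]
grip_width: 0.304
grip_force: 49.2
```

```bash
cat > st.py <<'E'
from h import *
np.set_printoptions(precision=2,suppress=True)
s,t,R=tool();print(t,t+R.apply([121.5,0,-3]),np.array(s['force']),np.array(s['wrist_torque']),s['grip_width']*85,s['time_s'])
E
python3 st.py
```

```text
[513.9  100.26 123.31] [633.65 120.84 126.32] [-0.18  0.19 -1.49] [0.02 0.09 0.06] 25.86973299796668 16.35
```

Request:
send_rows([
  [1,0,0,0.0005,0,0,0],
  [1,0,0,0.0005,0,0,0],
  [1,0,0,0.0005,0,0,0],
  [1,0,0,0.0005,0,0,0],
  [1,0,0,0.0005,0,0,0],
  [1,0,0,0.0005,0,0,0],
  [1,0,0,0,0,0,0],
  [1,0,0,0,0,0,0],
  [1,0,0,0,0,0,0],
  [1,0,0,0,0,0,0],
])

```text
time_s: 17.6
eef_pos: [513.9, 100.3, 120.3]
ee_rot: [-0.0, 0.996, 0.085, -0.0]
force: [0.4, -0.0, -3.4]
grip_width: 0.311
grip_force: 49.2
```

```bash
python3 st.py
```

```text
[513.88 100.28 120.29] [633.63 120.85 123.29] [ 0.35 -0.01 -3.41] [-0.02  0.09  0.02] 26.453237533789945 17.6
```

Request:
send_rows([
  [1,0,0,0.0005,0,0,0],
  [1,0,0,0.0005,0,0,0],
  [1,0,0,0.0005,0,0,0],
  [1,0,0,0.0005,0,0,0],
  [1,0,0,0.0005,0,0,0],
  [1,0,0,0.0005,0,0,0],
  [1,0,0,0.0005,0,0,0],
  [1,0,0,0.0005,0,0,0],
  [1,0,0,0,0,0,0],
  [1,0,0,0,0,0,0],
])

```text
time_s: 18.85
eef_pos: [513.9, 100.3, 116.3]
ee_rot: [0.0, 0.996, 0.085, -0.0]
force: [0.1, 0.6, -2.4]
grip_width: 0.308
grip_force: 49.2
```

```bash
python3 st.py
python3 - <<'E'
from h import *
w=cap('wrist')['img'][0:110,240:390,::-1];sc=cap('scene');x,y=proj(sc,[633.5,121,120]).astype(int)
c=sc['img'][y-20:y+20,x-20:x+20,::-1]
f=lambda a,h:cv2.resize(a,(int(a.shape[1]*h/a.shape[0]),h),interpolation=cv2.INTER_CUBIC)
cv2.imwrite('pics/c7.png',np.hstack([f(w,290),cv2.convertScaleAbs(f(c,290),alpha=1.4)]))
E
```

```text
[513.88 100.27 116.29] [633.63 120.85 119.29] [ 0.06  0.6  -2.37] [-0.    0.08  0.08] 26.171005641184333 18.85
```

View pics/c7.png

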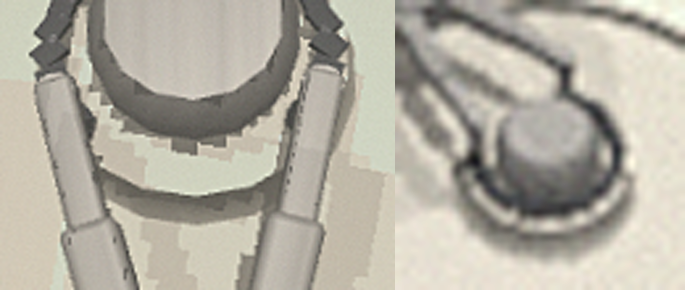

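The ring is now round the column in both views, with gaps all round and no side force. The column sits about 0.8 mm right of the nose midline. I'll go on down.

Request:
send_rows([
  [1,0,0.0004,0.0005,0,0,0],
  [1,0,0,0.0005,0,0,0],
  [1,0,0,0.0005,0,0,0],
  [1,0,0,0.0005,0,0,0],
  [1,0,0,0.0005,0,0,0],
  [1,0,0,0.0005,0,0,0],
  [1,0,0,0.0005,0,0,0],
  [1,0,0,0.0005,0,0,0],
  [1,0,0,0,0,0,0],
  [1,0,0,0,0,0,0],
])

```text
time_s: 20.2
eef_pos: [514.0, 99.9, 112.4]
ee_rot: [0.0, 0.996, 0.085, 0.0]
force: [0.1, 1.0, -1.7]
grip_width: 0.309
grip_force: 49.3
```

```bash
python3 st.py
```

```text
[513.98  99.89 112.35] [633.72 120.48 115.37] [ 0.14  0.97 -1.74] [-0.02 -0.01  0.03] 26.24829448721316 20.2
```

Request:
send_rows([
  [1,0,0,0.0002,0,0,0],
  [1,0,0,0.0002,0,0,0],
  [1,0,0,0.0002,0,0,0],
  [1,0,0,0.0002,0,0,0],
  [1,0,0,0.0002,0,0,0],
  [1,0,0,0,0,0,0],
  [1,0,0,0,0,0,0],
  [1,0,0,0,0,0,0],
  [1,0,0,0,0,0,0],
  [1,0,0,0,0,0,0],
])

```text
time_s: 21.45
eef_pos: [514.0, 99.9, 111.3]
ee_rot: [-0.0, 0.996, 0.085, 0.0]
force: [-1.5, -0.3, -1.8]
grip_width: 0.312
grip_force: 49.3
```

```bash
python3 st.py
```

```text
[513.95  99.89 111.3 ] [633.7  120.47 114.3 ] [-1.47 -0.33 -1.83] [-0.02  0.02  0.03] 26.491137398315587 21.45
```

Request:
send_rows([
  [1,0,0,0.0002,0,0,0],
  [1,0,0,0.0002,0,0,0],
  [1,0,0,0.0002,0,0,0],
  [1,0,0,0.0001,0,0,0],
  [1,0,0,0,0,0,0],
  [1,0,0,0,0,0,0],
  [1,0,0,0,0,0,0],
  [1,0,0,0,0,0,0],
  [1,0,0,0,0,0,0],
  [1,0,0,0,0,0,0],
])

```text
time_s: 22.7
eef_pos: [514.0, 99.9, 110.6]
ee_rot: [0.0, 0.996, 0.085, 0.0]
force: [-1.1, -0.4, 0.3]
grip_width: 0.309
grip_force: 49.4
```

```bash
python3 st.py
```

```text
[513.97  99.88 110.62] [633.71 120.46 113.62] [-1.08 -0.41  0.35] [ 0.01  0.2  -0.01] 26.25999215216155 22.7
```

Request:
send_rows([
  [1,0,0,0.0002,0,0,0],
  [1,0,0,0.0002,0,0,0],
  [1,0,0,0.0001,0,0,0],
  [1,0,0,0,0,0,0],
  [1,0,0,0,0,0,0],
  [1,0,0,0,0,0,0],
  [1,0,0,0,0,0,0],
  [1,0,0,0,0,0,0],
  [1,0,0,0,0,0,0],
  [1,0,0,0,0,0,0],
])

```text
time_s: 23.95
eef_pos: [514.0, 99.9, 110.1]
ee_rot: [0.0, 0.996, 0.085, 0.0]
force: [-2.6, 0.0, 1.3]
grip_width: 0.309
grip_force: 49.4
```

```bash
python3 st.py
```

```text
[513.97  99.87 110.1 ] [633.71 120.45 113.11] [-2.57  0.05  1.33] [ 0.02  0.16 -0.03] 26.289342909788612 23.95
```

Request:
send_rows([
  [1,-0.0003,0,-0.0002,0,0,0],
  [1,0,0,0,0,0,0],
  [1,0,0,0,0,0,0],
  [1,0,0,0,0,0,0],
  [1,0,0,0,0,0,0],
  [1,0,0,0,0,0,0],
  [1,0,0,0,0,0,0],
  [1,0,0,0,0,0,0],
  [1,0,0,0,0,0,0],
  [1,0,0,0,0,0,0],
])

```text
time_s: 25.2
eef_pos: [513.7, 99.8, 110.3]
ee_rot: [0.0, 0.996, 0.085, 0.0]
force: [1.8, -0.4, 0.3]
grip_width: 0.31
grip_force: 49.4
```

```bash
for i in 1 2; do python3 st.py; python3 -c "
from h import *
cap('wrist')"; done; python3 st.py
```

```text
[513.69  99.8  110.31] [633.43 120.37 113.32] [ 1.79 -0.45  0.3 ] [ 0.08 -0.58 -0.02] 26.38554035776294 25.2
[513.68  99.83 110.31] [633.42 120.41 113.31] [2.99 0.26 0.53] [ 0.03 -0.5   0.01] 25.969635574158225 25.25
[513.68  99.84 110.32] [633.42 120.42 113.33] [2.74 0.12 0.89] [ 0.11 -0.54  0.03] 26.259596135006483 25.3
```

Request:
send_rows([
  [1,0,0,-0.0002,0,0,0],
  [1,0,0,-0.0002,0,0,0],
  [1,0,0,-0.0002,0,0,0],
  [1,0,0,-0.0002,0,0,0],
  [1,0,0,0,0,0,0],
  [1,0,0,0,0,0,0],
  [1,0,0,0,0,0,0],
  [1,0,0,0,0,0,0],
  [1,0,0,0,0,0,0],
  [1,0,0,0,0,0,0],
])

```text
time_s: 26.55
eef_pos: [513.5, 99.8, 111.0]
ee_rot: [-0.0, 0.996, 0.085, -0.0]
force: [-0.3, -0.0, -0.5]
grip_width: 0.314
grip_force: 49.3
```

```bash
python3 st.py
```

```text
[513.53  99.85 111.03] [633.28 120.43 113.98] [-0.31 -0.03 -0.48] [-0.07 -0.11  0.02] 26.69335456176293 26.55
```

Request:
send_rows([
  [1,0,0,0.0002,0,0,0],
  [1,0,0,0.0002,0,0,0],
  [1,0,0,0.0002,0,0,0],
  [1,0,0,0,0,0,0],
  [1,0,0,0,0,0,0],
  [1,0,0,0,0,0,0],
  [1,0,0,0,0,0,0],
  [1,0,0,0,0,0,0],
  [1,0,0,0,0,0,0],
  [1,0,0,0,0,0,0],
])

```text
time_s: 27.8
eef_pos: [513.7, 99.8, 110.5]
ee_rot: [-0.0, 0.996, 0.085, -0.0]
force: [-2.8, 0.1, 1.7]
grip_width: 0.309
grip_force: 49.4
```

```bash
python3 st.py
```

```text
[513.65  99.84 110.5 ] [633.4  120.43 113.5 ] [-2.77  0.1   1.75] [ 0.01  0.09 -0.03] 26.226229913881905 27.8
```

Request:
send_rows([
  [1,0,0,-0.0001,0,0,0],
  [1,0,0,0,0,0,0],
  [1,0,0,0,0,0,0],
  [1,0,0,0,0,0,0],
  [1,0,0,0,0,0,0],
  [1,0,0,0,0,0,0],
  [1,0,0,0,0,0,0],
  [1,0,0,0,0,0,0],
  [1,0,0,0,0,0,0],
  [1,0,0,0,0,0,0],
])

```text
time_s: 29.05
eef_pos: [513.6, 99.8, 110.6]
ee_rot: [-0.0, 0.996, 0.085, -0.0]
force: [-1.8, -0.6, 1.1]
grip_width: 0.309
grip_force: 49.4
```

```bash
python3 st.py
```

```text
[513.65  99.82 110.57] [633.39 120.4  113.57] [-1.76 -0.65  1.09] [-0.01  0.05  0.06] 26.223862346516583 29.05
```

Contact with the hub is light, about 3 N, and the handles are held at the stop. I'll hand in.

```bash
python3 -c "
from h import *
print(ctrl.finish_job())"
```

```text
the job is handed in; nothing more can be done
None
```

I handed the job in at about 29 s: the handles are still squeezed to the stop and the spread ring is round the column at the groove, resting on the hub with about 3 N; I don't have the verdict.

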